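Shut the damper and hold the chip box lid at its balance

ROBOT

A 6-joint arm with a two-finger parallel gripper is mounted at the origin on the work surface. World frame = base frame: x ahead of the robot, y to its left, z up, the work surface at z = 0. Lengths are in mm, angles in rad, forces in N, time in s.
With the tool pointing down it reaches from about 350 to 875 mm from the base axis. Payload 4.2 kg.
Tool frame: the origin (TCP) lies at the very end of the fingers, on their centre line; the grasp point (between the pads) lies 19 mm behind it; z points along the fingers, y is the direction in which the jaws open and shut (so a half turn about z gives the same grasp; the last joint's range is limited). The gripper opens to 85 mm and grips with 20 to 120 N. Pads are 22 mm wide; open, the fingers measure 114 mm over their backs; the gripper's body (76 mm by 85 mm) begins 54 mm behind the grasp point. The pads swing forward as they close: fully open they stand 13 mm farther back than shut.
Start: joints at [1.589, 0.385, 0.008, 0, -1.194, -0.259], TCP at [149.018, 606.954, 200.312] pointing down, gripper open.
Joint ranges: [-3.14, 3.14], [-1.21, 2.06], [-1.07, 1.41], [-3.16, 2.05], [-2.99, -0.16], [-3.1, 3.1]. Speed limits (rad/s): [2.79, 2.79, 3.14, 3.14, 3.14, 3.14].

INTERFACE

Orientations are given as a unit quaternion [x, y, z, w].
In Python, from bench import arm, optics, job gives the robot as it stands.
- The arm moves only by the tool send_rows, never from a script. Its argument "steps" is a list that holds one entry, the list of rows, each a list of 5 numbers: the shift along the tool's x, y, z in cm, then the turn about the tool's z in rad, then the opening, from 0 (shut) to 1 (fully open). A call has 1 to 10 rows; each row shifts and turns the pose as measured when the row begins, along the tool's axes as they then stand; what a row does not reach is not made up. A row lasts 1/12 s, in which the tool goes at most 41.7 mm and 7.16 degrees, less where a joint would pass 70% of its speed; a pose out of reach is approached as far as the arm can. A call with a gripper value outside its range is refused whole. The fingers move at their own pace and stop on an object; the grip force is fixed at half the most. Time passes only in rows, so rows that do not move let the fingers close. It gives the time, the measured TCP pose, the force and the opening at its end, in the units of the state.
- arm.read_state(): the state, without advancing time (a new reading comes with each control period).
- optics.get_image(name): name is "scene" or "top" or "wrist"; returns (picture, depth): 480x640x3 uint8, blue, green, red; 480x640 float32, mm along the optical axis (not along the pixel's ray), 0 where there is no reading.
- optics.get_calibration(name): a dict with "K" (3x3 intrinsics, pixels), "k1" (the pictures are not rectified: a ray, as slopes to the right and down, at radius r is drawn at 1 + k1 r^2 times it, then the intrinsics apply), "rvec" (rotation vector, rad) and "tvec" (3), from world to camera coordinates, as OpenCV has them; the wrist camera has in their place "hand_eye" (4x4, takes a point from camera to tool coordinates, whose origin is the TCP and whose axes are the flange's). Camera axes: x right, y down, z forward; pixel columns grow to the right and rows downward; lengths in mm; the calibration is good to about 2 mm. A picture is of the moment at which its call begins: read the wrist's pose just before it. get_calibration takes no time and is no camera call.
- job.job_done(): hands the job in, once; it reports no verdict.
The state is a dict: "clock": time; "joints": joint angles; "joint_vel": joint speeds; "joint_efforts": joint torques, N m; "position": TCP position; "ee_rot": TCP orientation; "contact_force": force on the tool from outside, world axes, zero at the start; "wrist_torque": the same for the moment, N m; "gripper_width": finger opening in mm.
Only numpy, scipy, OpenCV 4.12 (cv2) and the standard library are available. Lean on these libraries where they do the work, as an engineer would, in place of code of your own. Each camera call takes 0.05 s, during which the arm holds its last target. There are 200 camera calls.

TASK

The chip box of the bench dust extractor is to be emptied: first swing the damper handle on its pipe a quarter turn, fully closed (across the pipe, knob towards the robot). Then take the lid of the box by its bar, raise it past its balance point (50 degrees open) by at least 5 degrees, and bring it back to about 40 degrees, just below the balance, without letting the lid fly up to its open stop or slam shut. Finish while still holding the lid there by its bar, with the damper still closed and the things lying on the bench left alone.

Things in the scene. Friction and masses are not known exactly. Their poses are not given: they have to be found in the camera images.
- box_middle (a point): Centre of the fixed grey steel chip box: 200 (x) by 240 (y) by 100 mm high; this point is 50 mm above the bench. Axes: -x front (where the lid's bar is), +x hinge side, y left. From each side a 70 mm pipe runs 160 mm along y at 60 mm height to an upright pipe (72 mm across, 98 mm high, 305 mm beside the box's centre); one pipe carries the damper, the other is plain.
- lid_hinge (a point): Middle of the lid's hinge line (along the box's y), fixed, 100 mm behind the box's centre and 106 mm above the bench; axes as the box's.
- lid_bar (a point): Middle of the lid's round steel bar, 12 mm thick, along the box's y, 100 mm free between two side arms, with a 39 mm open gap to the lid's front edge. It lies 250 mm from the hinge line (4 mm above the lid's underside) and moves with the lid; lid shut: 110 mm above the bench, 50 mm in front of the box. It can turn between gripping fingers as the lid rises. Axes turn with the lid.
- lid (a joint): Opening angle of the lid, rad: 0 shut and level (the start), grows as the front rises, 1.45 open stop. Steel lid, 0.9 kg, with lifting springs at the hinge, like a tailgate: below 0.873 (50 degrees, the balance point) its weight pulls it shut, above it the springs throw it open. Lifting the bar takes about 1.5 N when shut, about 0.5 N at 0.7 (40 degrees).
- damper_axis (a point): Point on the damper's upright turning axis, at the middle of its pipe, 145 mm above the bench; fixed, axes as the box's. The pipe runs along its y and its top is 95 mm above the bench.
- damper_knob (a point): Grip point on the damper handle's upright knob: a black cylinder 18 mm across from 118 to 158 mm above the bench, this point at 140 mm and 60 mm from the damper's axis. The handle is a flat steel arm 14 mm wide, its top 119 mm above the bench. The knob can turn between gripping fingers.
- damper (a joint): Damper handle angle in rad, counter-clockwise seen from above: 0 open, handle along the pipe to the box's left (+y); 1.571 closed, handle across the pipe, pointing to the box's front (-x); stops at both ends. It stays where left and takes about 2 N at the knob. Starts open or a little turned.
- case: Black spectacles case, 65 by 160 by 32 mm, loose on the bench; origin under its centre. Leave alone.
- ply: Pile of plywood squares, 90 by 90 by 24 mm, one loose body; origin under its centre. Leave alone.
- square: Try square, dark wooden stock 22 by 110 by 18 mm with a steel blade 160 mm long towards its +x, loose on the bench; origin under the stock's centre. Leave alone.

How it is judged (in metres and radians):
On the way, in this order (a step that is already met when the one before it is completed fails the run):
1. the damper is fully closed while the lid is still shut (value of joint damper above 1.45 rad and value of joint lid below 0.1 rad), for 0.2 s.
2. the lid is raised past its balance point (value of joint lid above 0.92 rad), for 0.1 s.
At the end, for the whole second after the job is handed in: The fingers hold the lid still at 0.60 to 0.80 rad (34 to 46 degrees), below its balance point, pressing on it with more than 0.3 N, and the damper is closed (above 1.45 rad) (value of joint lid between 0.6 and 0.8 rad and velocity of joint lid between -0.1 and 0.1 rad/s and contact force between the fingers and lid above 0.3 N and value of joint damper above 1.45 rad); the arm keeps its last pose, push and grip.
It fails at once if the lid is raised while the damper is not closed (value of joint lid above 0.2 rad and value of joint damper below 1.4 rad).
It fails at once if the lid flies up towards its open stop (value of joint lid above 1.3 rad).
It fails at once if the lid slams shut (velocity of joint lid below -2 rad/s).
It fails at once if a thing lying on the bench is disturbed (distance of any of case, ply, square from where it was at the start of the episode above 0.03 m).
It also fails if it takes over 48 s, if anything falls off the work surface, if the arm or the gripper's body presses on something with over 40 N, if the wrist force passes 120 N, or if a joint passes its speed limit or range.

## Working session

There is one attempt and no reset: what is moved stays moved. The work goes in short steps, Python scripts to look and compute and a tool call to move; the robot and the scene stay as the last step left them, time stands still between calls to the robot, and variables do not carry over. Pictures are saved under pics/ and viewed, about 8 in all and at most 12, crops included, and the job is handed in when it is done.

Besides the shell and the picture viewer there is one more tool, called after ">>>" as name(argument=value, ...), one argument or row to a line, values as JSON. send_rows: Moves the arm, as the interface text tells. Its arguments: {"type":"object","properties":{"steps":{"type":"array","items":{"type":"array","items":{"type":"array","items":{"type":"number"}}}}},"required":["steps"]}

```bash
mkdir -p pics; cat > h.py <<'E'
import numpy as np, cv2
from scipy.spatial.transform import Rotation as R
from bench import arm, optics, job
def cam(name):
    c=optics.get_calibration(name); st=arm.read_state()
    im,d=optics.get_image(name); return c,st,im,d
def ray(c,u,v):
    K=np.array(c["K"]);xd=np.array([(u-K[0,2])/K[0,0],(v-K[1,2])/K[1,1]]);x=xd.copy()
    for _ in range(20): x=xd/(1+c["k1"]*(x@x))
    return np.array([x[0],x[1],1])
def toworld(c,st,p):
    if "hand_eye" in c:
        q=np.array(c["hand_eye"])@np.r_[p,1]
        return R.from_quat(st["ee_rot"]).apply(q[:3])+np.array(st["position"])
    return R.from_rotvec(np.ravel(c["rvec"])).inv().apply(p-np.ravel(c["tvec"]))
def atz(c,st,u,v,z):
    o=toworld(c,st,np.zeros(3)); p=toworld(c,st,ray(c,u,v)); d=p-o
    return o+d*(z-o[2])/d[2]
def atd(c,st,d,u,v):
    return toworld(c,st,ray(c,u,v)*d[int(v),int(u)])
E
python3 - <<'E'
from h import *
import pickle
for n in("top","scene"):
    c,st,im,d=cam(n); cv2.imwrite(f"pics/{n}0.png",im); pickle.dump((c,st,im,d),open(n+".pkl","wb"))
print(st)
E
```

```text
{'clock': 0.05, 'joints': array([ 1.58861653e+00,  3.85560280e-01,  6.67718612e-03, -4.65173755e-04,
       -1.19398707e+00, -2.58587544e-01]), 'joint_vel': array([-0.0017874 , -0.0005595 ,  0.00086603,  0.00092228,  0.00155094,
       -0.0013202 ]), 'joint_efforts': array([-9.69493594e-04, -3.93678617e+01,  1.89160788e+01,  4.20560583e+00,
       -2.35660198e-03,  1.00542721e-05]), 'position': array([148.87634445, 606.37189135, 199.24450963]), 'ee_rot': array([ 9.92751768e-01, -1.20178225e-01, -7.12688219e-05,  1.05681370e-03]), 'contact_force': array([-0.48495893,  0.43704828,  0.09748408]), 'wrist_torque': array([-0.00964276, -0.01538659,  0.04203646]), 'gripper_width': 85.52882969306675}
```

View pics/top0.png

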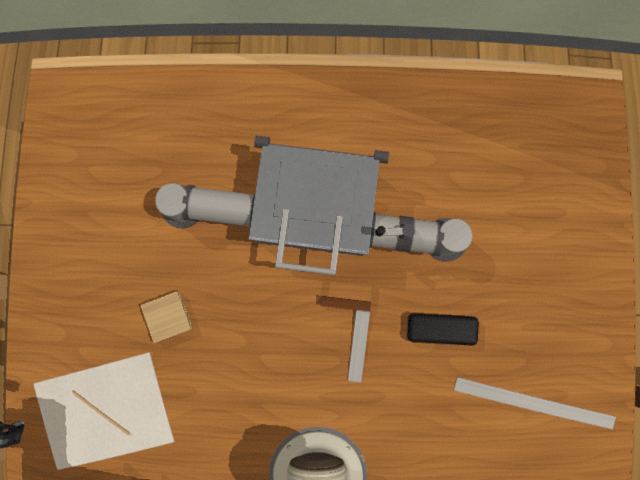

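View pics/scene0.png

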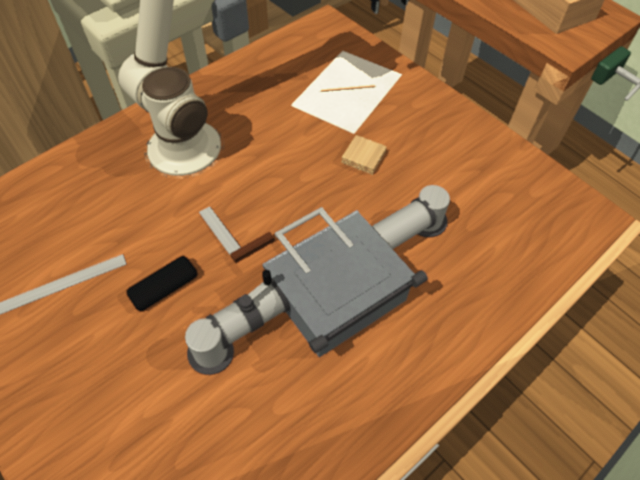

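```bash
python3 - <<'E'
from h import *
import pickle
c,st,im,d=pickle.load(open("top.pkl","rb"))
cv2.imwrite("pics/crop1.png",cv2.resize(im[120:300,150:480],None,fx=2.4,fy=2.4,interpolation=cv2.INTER_CUBIC))
for n,u,v,z in [("cylL",173,200,98),("cylR",456,235,98),("barL",279,266,112),("barR",335,272,112),("knob",381,231,158),("axis",405,233,119),("lidFL",251,239,106),("lidFR",368,252,106),("lidBL",265,147,106),("lidBR",379,158,106)]:
    print(n,atz(c,st,u,v,z).round(1),atd(c,st,d,u,v).round(1))
E
```

```text
cylL [597.6 319.2  98. ] [597.6 319.2  98.2]
cylR [ 534.7 -282.7   98. ] [ 534.8 -282.9   97.2]
barL [461.4  87.  112. ] [461.2  86.8 114.4]
barR [451.4 -28.3 112. ] [451.2 -28.2 116.4]
knob [ 532.3 -117.1  158. ] [ 532.2 -117.   159.2]
axis [ 534.1 -170.9  119. ] [ 534.2 -171.   118.3]
lidFL [516.6 147.4 106. ] [516.4 147.1 108.3]
lidFR [494.5 -96.  106. ] [494.  -95.5 111.2]
lidBL [713.7 125.  106. ] [713.  124.7 108.7]
lidBR [ 694.6 -117.3  106. ] [ 693.  -116.7  112.1]
```

View pics/crop1.png

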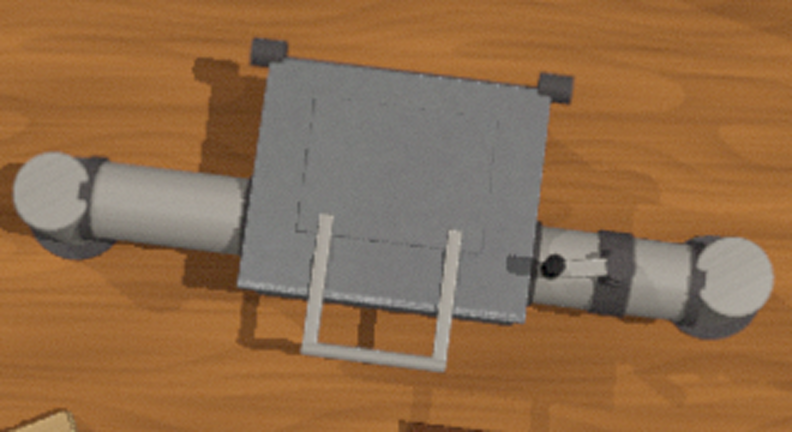

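>>> send_rows(
  steps=[
    [[0, 0, -1, 0.12, 1], [0, 0, -1, 0.12, 1], [0, 0, -1, 0.12, 1], [0, 0, -1, 0.12, 1], [0, 0, -1, 0.12, 1], [0, 0, -1, 0.12, 1], [0, 0, -1, 0.12, 1], [0, 0, -1, 0.12, 1], [0, 0, -1, 0.12, 1], [0, 0, -1, 0.12, 1]],
  ],
)

```text
clock: 0.93
position: [147.8, 602.2, 293.2]
ee_rot: [0.735, -0.678, 0.006, 0.01]
contact_force: [-0.0, -0.2, 0.1]
gripper_width: 85.2
```

```bash
python3 - <<'E'
from h import *
import pickle
c,st,im,d=pickle.load(open("top.pkl","rb"))
P=lambda u,v,z:atz(c,st,150+u/2.4,120+v/2.4,z).round(1)
print("collar",P(612,271,95),"knob",P(553,264,158),"pipeL",P(534,266,60),"pipeR",P(687,280,60), "otherpipe",P(92,198,60),P(245,215,60), "armpt",P(600,264,119))
print("cyl base",P(52,190,98),P(736,275,98))
s=arm.read_state();M=R.from_quat(s["ee_rot"]).as_matrix();print(s["position"],s["joints"]);print(M.round(3))
E
```

```text
collar [ 537.2 -174.5   95. ] knob [ 534.3 -115.9  158. ] pipeL [ 544.5 -108.9   60. ] pipeR [ 534.7 -248.3   60. ] otherpipe [599.2 295.5  60. ] [585.9 153.7  60. ] armpt [ 540.1 -160.5  119. ]
cyl base [599.4 322.3  98. ] [ 535.6 -284.1   98. ]
[147.81204267 602.22592239 293.16373302] [ 1.58818099  0.3454377   0.17964371 -0.00473178 -1.42814562 -1.50599459]
[[ 0.081 -0.997 -0.004]
 [-0.996 -0.081 -0.023]
 [ 0.023  0.006 -1.   ]]
```

>>> send_rows(
  steps=[
    [[0, 0, 0, 0.09, 1], [1.5, -1, 0, 0.085, 1], [3.3, -2, 0, 0, 1], [3.3, -2, 0, 0, 1], [3.3, -2, 0, 0, 1], [3.3, -2, 0, 0, 1], [3.3, -2, 0, 0, 1], [3.3, -2, 0, 0, 1], [3.3, -2, 0, 0, 1], [3.3, -2, 0, 0, 1]],
  ],
)

```text
clock: 1.77
position: [289.5, 299.7, 293.7]
ee_rot: [-0.672, 0.741, -0.009, -0.013]
contact_force: [1.4, -0.4, 0.7]
gripper_width: 85.6
```

>>> send_rows(
  steps=[
    [[3.3, -2, 0, 0, 1], [3.3, -2, 0, 0, 1], [3.3, -2, 0, 0, 1], [3.3, -2, 0, 0, 1], [3.3, -2, 0, 0, 1], [3.3, -2, 0, 0, 1], [3.3, -2, 0, 0, 1], [3.3, -2, 0, 0, 1], [3.3, -2, 0, 0, 1], [3.3, -2, 0, 0, 1]],
  ],
)

```text
clock: 2.6
position: [457.2, -68.5, 302.6]
ee_rot: [-0.674, 0.739, -0.008, -0.012]
contact_force: [0.8, 1.2, -0.4]
gripper_width: 84.7
```

```bash
python3 - <<'E'
from h import *
import pickle
c,st,im,d=cam("wrist"); cv2.imwrite("pics/w1.png",im); pickle.dump((c,st,im,d),open("w1.pkl","wb"))
M=R.from_quat(st["ee_rot"]).as_matrix();print(st["position"],st["joints"]);print(M.round(3))
E
```

```text
[457.24896699 -68.46200961 302.60921272] [ 0.22386211  0.04188888 -0.19249863  0.0265652  -1.34947211 -0.32241649]
[[-0.092 -0.996 -0.007]
 [-0.995  0.092 -0.028]
 [ 0.029  0.004 -1.   ]]
```

View pics/w1.png

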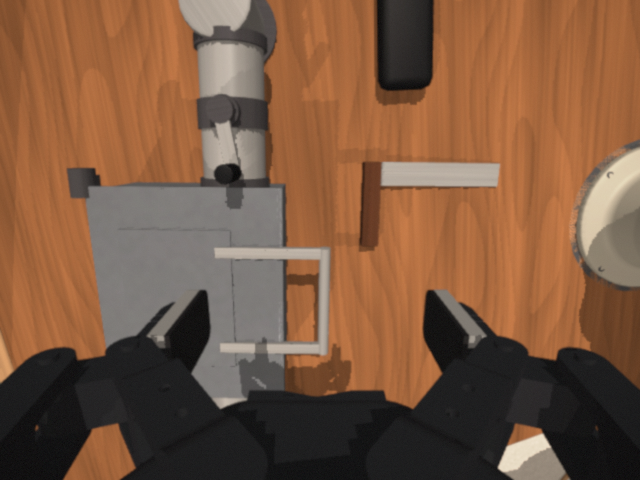

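```bash
python3 - <<'E'
from h import *
import pickle
c,st,im,d=pickle.load(open("w1.pkl","rb"))
for n,u,v,z in [("knob",228,173,158),("hub",222,108,119),("hub130",222,108,130),("barR",323.5,255,112),("barL",322,346,112),("lidR",284.5,186,106),("lidF",284.5,300,106),("cyl",217,8,98),("pipe",235,84,60),("pipe2",236,150,60)]:
    print(n,atz(c,st,u,v,z).round(1),atd(c,st,d,u,v).round(1))
E
```

```text
knob [ 529.7 -117.   158. ] [ 530.1 -116.9  156.5]
hub [ 536.1 -176.8  119. ] [ 536.1 -176.8  119.1]
hub130 [ 533.5 -175.4  130. ] [ 536.1 -176.8  119.1]
barR [452.6 -20.8 112. ] [452.6 -21.4 114. ]
barL [463.6  86.  112. ] [463.5  84.  115.4]
lidR [486.2 -96.5 106. ] [493.8 -89.5  23.6]
lidF [500.4  28.8 106. ] [509.1  57.2  38.9]
cyl [ 532.7 -271.3   98. ] [ 532.6 -271.    98.7]
pipe [ 532.1 -208.4   60. ] [ 526.  -202.2   92. ]
pipe2 [ 540.8 -138.2   60. ] [ 529.3 -137.   113.9]
```

>>> send_rows(
  steps=[
    [[1.2, -2.6, 1.5, 0, 0.7], [1.2, -2.6, 1.5, 0, 0.7], [1.2, -2.6, 1.5, 0, 0.7], [0, 0, 2.2, 0, 0.7], [0, 0, 2.2, 0, 0.7], [0, 0, 2.2, 0, 0.7], [0, 0, 2, 0, 0.7], [0, 0, 0.2, 0, 0.7], [0, 0, 0, 0, 0.7]],
  ],
)

```text
clock: 3.4
position: [534.8, -131.1, 160.9]
ee_rot: [-0.666, 0.746, -0.007, -0.015]
contact_force: [-0.0, 0.2, 0.2]
gripper_width: 59.7
```

```bash
cat > g.py <<'E'
# usage: g.py x y z [nolook] -> remaining shift in tool axes, cm
from h import *
import sys
s=arm.read_state();M=R.from_quat(s["ee_rot"]).as_matrix()
t=np.array([float(a) for a in sys.argv[1:4]])
print(s["position"].round(1),"tool cm",(M.T@(t-s["position"])/10).round(2),M[:,0].round(3),M[:,1].round(3),"F",np.round(s["contact_force"],1),"w",round(s["gripper_width"],1),s["clock"])
E
python3 g.py 530.5 -116.5 124
```

```text
[ 534.8 -131.1  160.9] tool cm [-1.52  0.56  3.65] [-0.113 -0.993  0.031] [-0.993  0.114  0.01 ] F [-0.   0.2  0.2] w 59.7 3.4
```

>>> send_rows(
  steps=[
    [[-0.8, 0.3, 0, 0, 0.7], [-0.6, 0.2, 0, 0, 0.7], [0, 0, 0, 0, 0.7], [0, 0, 0, 0, 0.7]],
  ],
)

```text
clock: 3.73
position: [533.0, -114.7, 164.1]
ee_rot: [-0.666, 0.746, -0.009, -0.013]
contact_force: [-1.3, 0.5, 0.7]
gripper_width: 59.9
```

```bash
python3 g.py 530.5 -116.5 124; python3 - <<'E'
from h import *
c,st,im,d=cam("wrist"); cv2.imwrite("pics/w2.png",im)
E
```

```text
[ 533.  -114.7  164.1] tool cm [0.09 0.21 4.02] [-0.112 -0.993  0.031] [-0.994  0.112  0.004] F [-1.3  0.5  0.7] w 59.9 3.7333
```

View pics/w2.png

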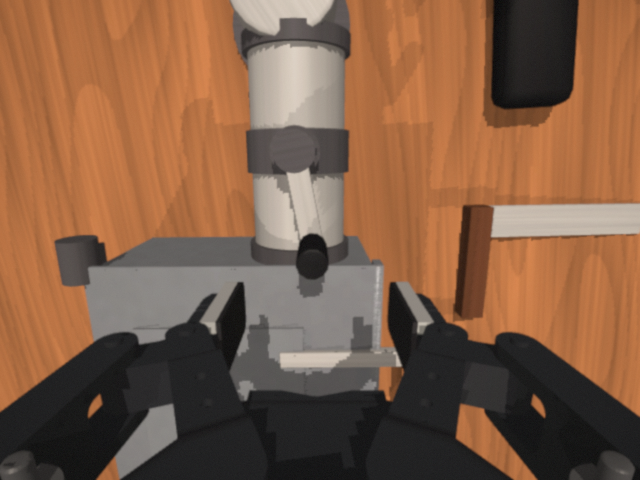

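>>> send_rows(
  steps=[
    [[0, 0.2, 1.2, 0, 0.7], [0.1, 0, 1.2, 0, 0.7], [0, 0, 1.0, 0, 0.7], [0, 0, 0.4, 0, 0.5], [0, 0, 0, 0, 0.0], [0, 0, 0, 0, 0], [0, 0, 0, 0, 0], [0, 0, 0, 0, 0], [0, 0, 0, 0, 0]],
  ],
)

```text
clock: 4.53
position: [535.0, -116.1, 131.1]
ee_rot: [-0.667, 0.745, -0.013, -0.008]
contact_force: [-0.5, 0.2, -0.1]
gripper_width: -0.1
```

```bash
python3 g.py 476 -171 124
```

```text
[ 535.  -116.1  131.1] tool cm [6.09 5.26 0.84] [-0.111 -0.993  0.03 ] [-0.994  0.11  -0.009] F [-0.5  0.2 -0.1] w -0.1 4.5333
```

```bash
python3 - <<'E'
from h import *
import pickle
c,st,im,d=cam("wrist"); pickle.dump((c,st,im,d),open("w3.pkl","wb"))
cv2.imwrite("pics/w3.png",im)
print(np.array(c["hand_eye"]).round(3))
c,st,im,d=cam("top"); pickle.dump((c,st,im,d),open("t3.pkl","wb"))
E
```

```text
[[ 1.00000e-03 -9.66000e-01 -2.59000e-01  6.50110e+01]
 [ 1.00000e+00  1.00000e-03 -0.00000e+00  5.60000e-01]
 [ 0.00000e+00 -2.59000e-01  9.66000e-01 -1.72996e+02]
 [ 0.00000e+00  0.00000e+00  0.00000e+00  1.00000e+00]]
```

View pics/w3.png

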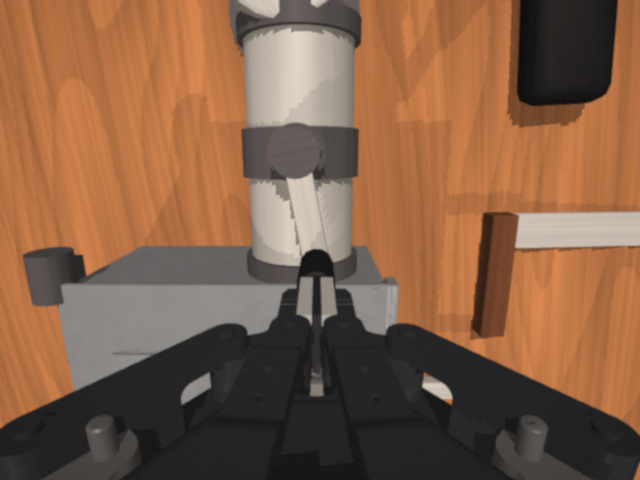

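```bash
python3 - <<'E'
from h import *
import pickle
c,st,im,d=pickle.load(open("w3.pkl","rb"))
M=R.from_quat(st["ee_rot"])
for u,v,z in [(316,262,158),(316,255,158),(296,150,119)]:
    for p in(atz(c,st,u,v,z),atd(c,st,d,u,v)): print(u,v,p.round(1),"tool",M.inv().apply(p-st["position"]).round(1))
# where do the TCP and grasp point project
H=np.linalg.inv(np.array(c["hand_eye"]));K=np.array(c["K"])
for z in(0,-19): p=H@[0,0,z,1]; print((K@(p[:3]/p[2]))[:2], p[2])
c,st,im,d=pickle.load(open("t3.pkl","rb"))
cv2.imwrite("pics/t3.png",cv2.resize(im[180:290,340:480],None,fx=4,fy=4,interpolation=cv2.INTER_CUBIC))
E
```

```text
316 262 [ 532.8 -129.5  158. ] tool [ 14.4   0.4 -26.5]
316 262 [ 533.5 -124.8  142.9] tool [  9.2   0.4 -11.6]
316 255 [ 532.5 -132.6  158. ] tool [ 17.5   0.4 -26.4]
316 255 [ 533.6 -125.1  131.8] tool [ 9.1  0.4 -0.5]
296 150 [ 538.1 -177.6  119. ] tool [60.4 -9.8 14. ]
296 150 [ 538.1 -177.6  119.3] tool [60.4 -9.8 13.7]
[315.16554055 271.56243288] 183.9241967959451
[315.03273437 286.10470375] 165.5706345651299
```

View pics/t3.png

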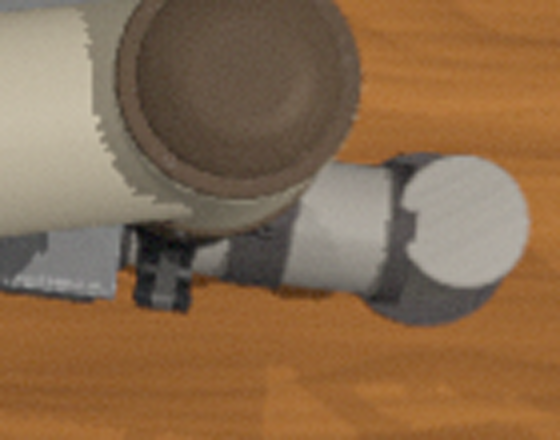

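```bash
python3 - <<'E'
from h import *
import pickle
c,st,im,d=pickle.load(open("w3.pkl","rb"))
H=np.linalg.inv(np.array(c["hand_eye"]));K=np.array(c["K"]);M=R.from_quat(st["ee_rot"])
# project predicted handle tip / knob for hub at (537,-177)
for ang in np.arange(0,.5,.1):
  for z in (119,158):
    a=np.pi/2-.095+ang; w=np.array([537+60*np.cos(a),-177+60*np.sin(a),z]); t=M.inv().apply(w-st["position"]); p=(H@np.r_[t,1])[:3]
    print(round(ang,1),w.round(0),t.round(0),cv2.projectPoints(p[None],np.zeros(3),np.zeros(3),K,np.array([c["k1"],0,0,0]))[0].ravel().round(0))
E
```

```text
0.0 [ 543. -117.  119.] [-0. -8. 12.] [301. 264.]
0.0 [ 543. -117.  158.] [  1.  -8. -27.] [297. 291.]
0.1 [ 537. -117.  119.] [ 0. -2. 12.] [312. 263.]
0.1 [ 537. -117.  158.] [  2.  -2. -27.] [310. 290.]
0.2 [ 531. -117.  119.] [ 1.  4. 12.] [323. 261.]
0.2 [ 531. -117.  158.] [  3.   4. -27.] [324. 288.]
0.3 [ 525. -118.  119.] [ 3. 10. 12.] [334. 259.]
0.3 [ 525. -118.  158.] [  4.  10. -27.] [337. 285.]
0.4 [ 519. -120.  119.] [ 5. 16. 12.] [344. 255.]
0.4 [ 519. -120.  158.] [  6.  15. -27.] [350. 280.]
```

```bash
python3 - <<'E'
from h import *
import pickle
c,st,im,d=pickle.load(open("w3.pkl","rb"));M=R.from_quat(st["ee_rot"])
for v in(258,266,274,282,290,300):
    print(v,[tuple(M.inv().apply(atd(c,st,d,u,v)-st["position"]).round(0).astype(int)) for u in range(292,344,6)])
E
python3 - <<'E'
import cv2
im=cv2.imread('pics/w3.png'); cv2.imwrite('pics/w3c.png',cv2.resize(im[220:400,240:400],None,fx=4,fy=3.3,interpolation=cv2.INTER_CUBIC))
E
```

```text
258 [(np.int64(-5), np.int64(-14), np.int64(36)), (np.int64(-5), np.int64(-11), np.int64(37)), (np.int64(6), np.int64(-6), np.int64(3)), (np.int64(9), np.int64(-3), np.int64(-4)), (np.int64(9), np.int64(0), np.int64(-5)), (np.int64(9), np.int64(3), np.int64(-5)), (np.int64(7), np.int64(7), np.int64(1)), (np.int64(-7), np.int64(12), np.int64(43)), (np.int64(-9), np.int64(16), np.int64(48))]
266 [(np.int64(-10), np.int64(-14), np.int64(37)), (np.int64(-10), np.int64(-11), np.int64(35)), (np.int64(7), np.int64(-5), np.int64(-12)), (np.int64(9), np.int64(-2), np.int64(-18)), (np.int64(10), np.int64(0), np.int64(-19)), (np.int64(10), np.int64(3), np.int64(-18)), (np.int64(7), np.int64(6), np.int64(-12)), (np.int64(-11), np.int64(12), np.int64(39)), (np.int64(-12), np.int64(16), np.int64(43))]
274 [(np.int64(-14), np.int64(-14), np.int64(32)), (np.int64(4), np.int64(-8), np.int64(-14)), (np.int64(8), np.int64(-5), np.int64(-25)), (np.int64(9), np.int64(-2), np.int64(-26)), (np.int64(9), np.int64(0), np.int64(-27)), (np.int64(9), np.int64(3), np.int64(-26)), (np.int64(8), np.int64(6), np.in
[... 610 characters left out ...]
, np.int64(-4), np.int64(-47)), (np.int64(11), np.int64(-2), np.int64(-48)), (np.int64(10), np.int64(0), np.int64(-47)), (np.int64(11), np.int64(3), np.int64(-48)), (np.int64(10), np.int64(5), np.int64(-47)), (np.int64(11), np.int64(7), np.int64(-48)), (np.int64(7), np.int64(10), np.int64(-39))]
300 [(np.int64(6), np.int64(-9), np.int64(-47)), (np.int64(11), np.int64(-6), np.int64(-58)), (np.int64(10), np.int64(-4), np.int64(-56)), (np.int64(11), np.int64(-2), np.int64(-58)), (np.int64(10), np.int64(0), np.int64(-56)), (np.int64(11), np.int64(3), np.int64(-57)), (np.int64(10), np.int64(5), np.int64(-56)), (np.int64(10), np.int64(7), np.int64(-56)), (np.int64(6), np.int64(10), np.int64(-48))]
```

View pics/w3c.png

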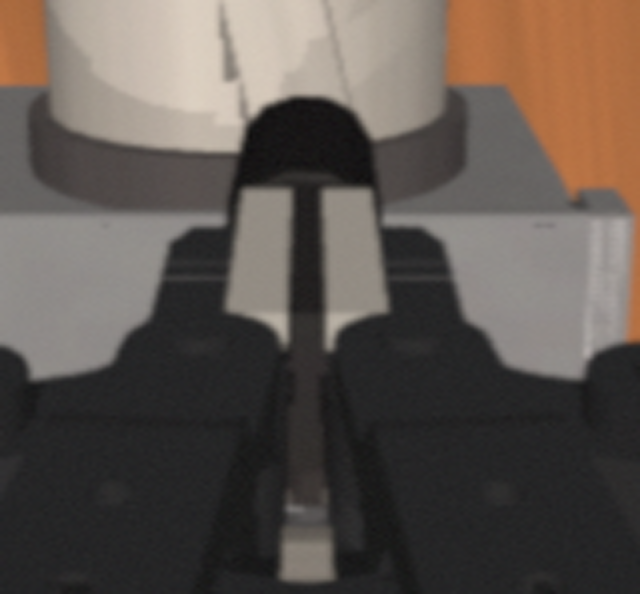

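>>> send_rows(
  steps=[
    [[0, 0, 0, 0, 0.6], [0, 0, 0, 0, 0.6], [0, 0, 0, 0, 0.6], [0, 0, 0, 0, 0.6], [0, 0, 0.5, 0, 0.6], [0, 0, 0.5, 0, 0.6], [0, 0, 0, 0, 0.6]],
  ],
)

```text
clock: 5.22
position: [535.3, -116.3, 120.8]
ee_rot: [-0.667, 0.745, -0.014, -0.007]
contact_force: [-0.9, 0.0, -0.4]
gripper_width: 51.3
```

```bash
python3 g.py 530.5 -116.5 124; python3 - <<'E'
from h import *
import pickle
c,st,im,d=cam("wrist"); pickle.dump((c,st,im,d),open("w4.pkl","wb"))
cv2.imwrite('pics/w4.png',cv2.resize(im[200:400,200:440],None,fx=3,fy=3,interpolation=cv2.INTER_CUBIC))
M=R.from_quat(st["ee_rot"])
for v in range(240,400,12):
    print(v,[tuple(int(a) for a in M.inv().apply(atd(c,st,d,u,v)-st["position"]).round(0)) for u in range(220,420,20)])
E
```

```text
[ 535.3 -116.3  120.8] tool cm [ 0.08  0.48 -0.33] [-0.111 -0.993  0.029] [-0.994  0.11  -0.011] F [-0.9  0.  -0.4] w 51.3 5.2167
240 [(-17, -82, 121), (-17, -65, 123), (7, -34, 36), (9, -21, 28), (16, -8, 3), (16, 2, 3), (7, 15, 36), (-17, 38, 121), (-17, 55, 121), (-16, 71, 119)]
252 [(-24, -79, 110), (-24, -63, 110), (-1, -34, 36), (1, -21, 29), (10, -8, 2), (10, 2, 3), (-1, 15, 36), (-24, 37, 110), (-27, 55, 121), (-27, 72, 118)]
264 [(-24, -71, 78), (-24, -56, 78), (-9, -34, 36), (-6, -21, 29), (-5, -9, 27), (9, 2, -14), (-9, 15, 37), (-23, 33, 77), (-38, 55, 119), (-38, 73, 119)]
276 [(-22, -64, 51), (-23, -50, 51), (-14, -34, 31), (-12, -21, 24), (5, -7, -20), (10, 2, -31), (-14, 15, 30), (-22, 30, 51), (-22, 43, 51), (-49, 74, 120)]
288 [(-22, -58, 30), (10, -29, -45), (-22, -34, 30), (-20, -21, 25), (6, -6, -36), (7, 2, -37), (-21, 15, 29), (-22, 27, 29), (7, 26, -39), (11, 33, -46)]
300 [(6, -36, -48), (11, -26, -57), (-21, -31, 10), (-21, -20, 11), (1, -6, -36), (1, 2, -36), (-21, 14, 10), (-21, 25, 11), (3, 26, -40), (11, 30, -57)]
312 [(11, -31, -66), (9, -25, -64), (-28
[... 513 characters left out ...]
1, 3, 10), (-50, 14, 9), (-51, 26, 10), (-51, 37, 10), (17, 21, -97)]
360 [(17, -21, -102), (-6, -25, -68), (-59, -32, 10), (-59, -21, 11), (-59, -9, 10), (-60, 3, 11), (-59, 15, 10), (-59, 26, 10), (-58, 38, 9), (17, 20, -102)]
372 [(17, -20, -106), (-10, -25, -69), (-66, -32, 8), (-66, -21, 8), (-65, -9, 7), (-66, 3, 9), (-67, 15, 10), (-66, 26, 9), (-67, 38, 9), (17, 19, -106)]
384 [(17, -19, -110), (17, -15, -110), (-74, -33, 8), (-74, -21, 8), (-73, -9, 7), (-74, 3, 9), (-74, 15, 8), (-75, 27, 9), (-74, 38, 9), (17, 18, -110)]
396 [(17, -18, -114), (17, -14, -114), (9, -12, -105), (10, -8, -105), (9, -3, -104), (10, 1, -106), (10, 6, -105), (9, 11, -104), (10, 15, -106), (17, 17, -114)]
```

View pics/w4.png

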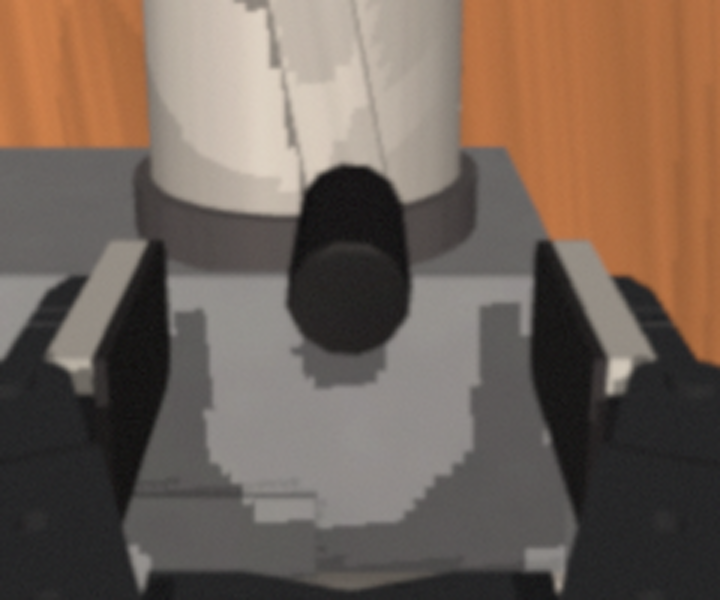

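>>> send_rows(
  steps=[
    [[0, -0.2, 0.8, 0, 0.6], [0, 0, 0.8, 0, 0.6], [0, 0, 0.8, 0, 0.6], [0, 0, 0.5, 0, 0.6], [0, 0, 0, 0, 0.0], [0, 0, 0, 0, 0], [0, 0, 0, 0, 0], [0, 0, 0, 0, 0], [0, 0, 0, 0, 0]],
  ],
)

```text
clock: 6.02
position: [536.8, -117.6, 87.6]
ee_rot: [-0.667, 0.745, -0.013, -0.009]
contact_force: [1.5, -0.5, -2.0]
gripper_width: 16.9
```

```bash
python3 g.py 476 -171 92
```

```text
[ 536.8 -117.6   87.6] tool cm [ 5.99  5.45 -0.29] [-0.111 -0.993  0.03 ] [-0.994  0.111 -0.007] F [ 1.5 -0.5 -2. ] w 16.9 6.0167
```

>>> send_rows(
  steps=[
    [[0.16, 0.87, -0.1, 0, 0], [0.29, 0.84, 0, 0, 0], [0.41, 0.79, 0, 0, 0], [0.52, 0.71, 0, 0, 0], [0.62, 0.63, 0, 0, 0]],
  ],
)

```text
clock: 6.43
position: [509.4, -128.8, 87.9]
ee_rot: [-0.671, 0.741, -0.02, 0.003]
contact_force: [3.2, 8.9, 1.8]
gripper_width: 16.8
```

```bash
python3 g.py 477 -171 90
```

```text
[ 509.4 -128.8   87.9] tool cm [ 4.52  2.8  -0.2 ] [-0.099 -0.995  0.023] [-0.995  0.098 -0.033] F [3.2 8.9 1.8] w 16.8 6.4333
```

>>> send_rows(
  steps=[
    [[0.56, 0.68, 0, 0, 0], [0.62, 0.62, 0, 0, 0], [0.68, 0.55, 0, 0, 0], [0.72, 0.5, 0, 0, 0], [0.75, 0.43, 0, 0, 0], [0.8, 0.3, 0, 0, 0]],
  ],
)

```text
clock: 6.93
position: [485.2, -165.2, 88.0]
ee_rot: [-0.676, 0.737, -0.027, 0.01]
contact_force: [8.2, -1.1, -7.3]
gripper_width: 16.5
```

```bash
python3 g.py 477 -171 90
```

```text
[ 485.2 -165.2   88. ] tool cm [ 0.65  0.76 -0.23] [-0.087 -0.996  0.022] [-0.995  0.086 -0.054] F [ 8.2 -1.1 -7.3] w 16.5 6.9333
```

>>> send_rows(
  steps=[
    [[0.7, 0.1, 0, 0, 0], [0.7, 0.1, 0, 0, 0], [0.7, 0, 0, 0, 0], [0.6, 0, 0, 0, 0], [0.4, 0, 0, 0, 0], [0, 0, 0, 0, 0]],
  ],
)

```text
clock: 7.43
position: [482.3, -192.8, 89.3]
ee_rot: [-0.676, 0.736, -0.026, 0.015]
contact_force: [-0.0, -1.1, 0.4]
gripper_width: 0.1
```

```bash
python3 g.py 477 -171 90;  python3 - <<'E'
from h import *
import pickle
c,st,im,d=cam("wrist"); pickle.dump((c,st,im,d),open("w5.pkl","wb"))
cv2.imwrite('pics/w5.png',im)
E
```

```text
[ 482.3 -192.8   89.3] tool cm [-2.13  0.71 -0.15] [-0.086 -0.996  0.014] [-0.995  0.085 -0.059] F [-0.  -1.1  0.4] w 0.1 7.4333
```

View pics/w5.png

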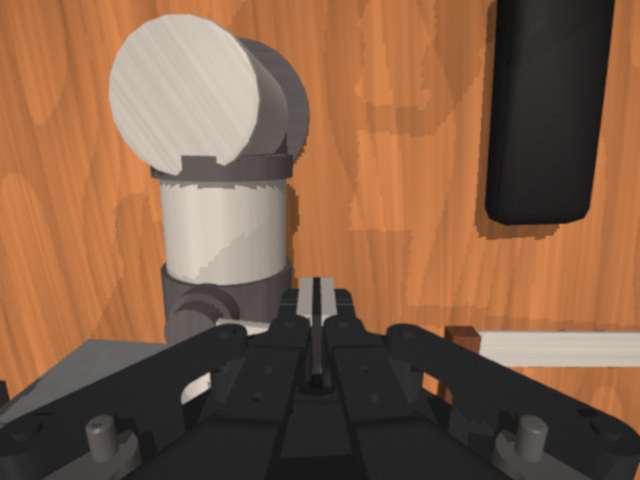

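>>> send_rows(
  steps=[
    [[0, 0, -1.5, 0, 0.3], [0, 0, -3, 0, 0.3], [0, 0, -3, 0, 0.3], [0, 0, -2.5, 0, 0.3], [-3, 0, -1, 0, 0.4], [-3, 0, 0, 0, 0.4], [-3, 0, 0, 0, 0.4], [-3, 0, 0, 0, 0.4], [0, 0, 0, 0, 0.4], [0, 0, 0, 0, 0.4]],
  ],
)

```text
clock: 8.32
position: [485.6, -70.2, 204.5]
ee_rot: [-0.673, 0.739, -0.029, 0.016]
contact_force: [0.4, -1.2, 0.2]
gripper_width: 34.2
```

```bash
python3 g.py 458 31 150;  python3 - <<'E'
from h import *
import pickle
c,st,im,d=cam("wrist"); pickle.dump((c,st,im,d),open("w6.pkl","wb"))
K=np.array(c["K"])
v,u=np.mgrid[0:480,0:640]
pts=cv2.undistortPoints(np.stack([u,v],-1).reshape(-1,1,2).astype(np.float32),K,np.array([c["k1"],0,0,0])).reshape(-1,2)
P=np.c_[pts,np.ones(len(pts))]*d.reshape(-1,1)
H=np.array(c["hand_eye"]);W=R.from_quat(st["ee_rot"]).apply(P@H[:3,:3].T+H[:3,3])+st["position"]
W=W.reshape(480,640,3)
m=(d>0)&(abs(W[...,2]-157)<6)&(W[...,1]<-110)&(abs(W[...,0]-500)<90)
print(m.sum(), np.median(W[m],0).round(1) if m.any() else "", W[m].min(0).round(0) if m.any() else "", W[m].max(0).round(0) if m.any() else "")
m=(d>0)&(abs(W[...,2]-119)<3)&(W[...,1]<-125)&(abs(W[...,0]-500)<90)
p=W[m][:,:2]; print(m.sum()); 
if len(p)>5: print(cv2.fitLine(p.astype(np.float32),cv2.DIST_HUBER,0,.01,.01).ravel(), p.min(0),p.max(0))
cv2.imwrite('pics/w6.png',im)
E
```

```text
[485.6 -70.2 204.5] tool cm [-9.89  4.03  5.06] [-0.094 -0.995  0.015] [-0.994  0.093 -0.064] F [ 0.4 -1.2  0.2] w 34.2 8.3167
791 [ 479.7 -165.8  157.2] [ 471. -175.  151.] [ 489. -157.  160.]
2348
[ 9.7982091e-01 -1.9987749e-01  5.2166876e+02 -1.7281546e+02] [ 471.71638353 -188.97972549] [ 551.97904687 -157.93800144]
```

View pics/w6.png

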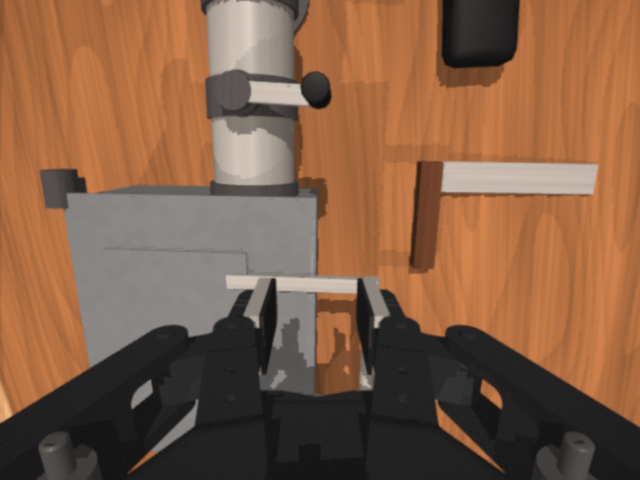

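>>> send_rows(
  steps=[
    [[1.9, 0.3, 0, 0, 0], [1.9, 0.3, 0, 0, 0], [1.9, 0.3, 0, 0, 0], [0, 0, 0, 0, 0], [0, 0, 2.5, 0, 0], [0, 0, 2.5, 0, 0], [0, 0, 2.5, 0, 0], [0, 0, 0, 0, 0]],
  ],
)

```text
clock: 9.03
position: [475.9, -136.4, 129.5]
ee_rot: [-0.669, 0.742, -0.032, 0.018]
contact_force: [-0.9, -0.3, -1.3]
gripper_width: 0.3
```

```bash
python3 g.py 478 -132 92
```

```text
[ 475.9 -136.4  129.5] tool cm [-0.52  0.1   3.75] [-0.104 -0.994  0.016] [-0.992  0.103 -0.071] F [-0.9 -0.3 -1.3] w 0.3 9.0333
```

>>> send_rows(
  steps=[
    [[-0.7, 0.1, 0, 0, 0], [0, 0, 1.8, 0, 0], [0, 0, 1.6, 0, 0], [0, 0, 0.2, 0, 0], [0.3, 0, 0, 0, 0], [0.4, 0, 0, 0, 0], [0.4, 0, 0, 0, 0], [0.4, 0, 0, 0, 0]],
  ],
)

```text
clock: 9.7
position: [482.6, -145.5, 102.0]
ee_rot: [-0.669, 0.742, -0.037, 0.022]
contact_force: [0.9, 0.4, -0.1]
gripper_width: 0.1
```

```bash
python3 g.py 478 -160 92
```

```text
[ 482.6 -145.5  102. ] tool cm [1.47 0.39 1.  ] [-0.104 -0.994  0.017] [-0.991  0.102 -0.084] F [ 0.9  0.4 -0.1] w 0.1 9.7
```

>>> send_rows(
  steps=[
    [[0.4, 0, 0.2, 0, 0], [0.5, 0, 0.2, 0, 0], [0.5, 0, 0, 0, 0], [0.6, 0, 0, 0, 0]],
  ],
)

```text
clock: 10.03
position: [483.5, -151.7, 101.4]
ee_rot: [-0.666, 0.744, -0.032, 0.035]
contact_force: [-2.1, 40.6, 5.4]
gripper_width: -0.1
```

>>> send_rows(
  steps=[
    [[0.8, 0, 0, 0, 0], [0.8, 0, 0, 0, 0]],
  ],
)

```text
clock: 10.2
position: [483.9, -150.8, 101.6]
ee_rot: [-0.665, 0.745, -0.025, 0.047]
contact_force: [-4.2, 46.8, 10.8]
gripper_width: -0.0
```

>>> send_rows(
  steps=[
    [[-0.8, 0, 0, 0, 0], [-1, 0, 0, 0, 0], [0, 0, -1.5, 0, 0.3], [0, 0, -3, 0, 0.4], [0, 0, -3, 0, 0.4], [0, 0, -2, 0, 0.4], [-2, 0, 0, 0, 0.4], [0, 0, 0, 0, 0.4], [0, 0, 0, 0, 0.4]],
  ],
)

```text
clock: 10.95
position: [479.6, -112.0, 204.9]
ee_rot: [-0.666, 0.744, -0.025, 0.051]
contact_force: [-0.3, -0.1, 0.6]
gripper_width: 34.4
```

```bash
cat > k.py <<'E'
from h import *
import pickle
c,st,im,d=cam("wrist"); pickle.dump((c,st,im,d),open("w7.pkl","wb"))
K=np.array(c["K"]);v,u=np.mgrid[0:480,0:640]
pts=cv2.undistortPoints(np.stack([u,v],-1).reshape(-1,1,2).astype(np.float32),K,np.array([c["k1"],0,0,0])).reshape(-1,2)
P=np.c_[pts,np.ones(len(pts))]*d.reshape(-1,1)
H=np.array(c["hand_eye"]);T=P@H[:3,:3].T+H[:3,3];M=R.from_quat(st["ee_rot"])
W=(M.apply(T)+st["position"]).reshape(480,640,3);T=T.reshape(480,640,3)
ok=d>0
m=ok&(abs(W[...,2]-156)<5)&(W[...,1]<-110)&(abs(W[...,0]-500)<90)&(T[...,0]>20)
if m.any(): print("knob",m.sum(),np.median(W[m],0).round(1))
m=ok&(abs(W[...,2]-114)<5)&(abs(W[...,0]-456)<14)&(abs(W[...,1]-30)<48)
if m.sum()>20:
    p=W[m];print("bar",m.sum(),np.median(p,0).round(1),p[:,1].min().round(),p[:,1].max().round(),cv2.fitLine(p[:,:2].astype(np.float32),cv2.DIST_HUBER,0,.01,.01).ravel())
E
python3 g.py 458 31 150; python3 k.py
```

```text
[ 479.6 -112.   204.9] tool cm [-13.74   4.31   5.66] [-0.108 -0.993 -0.043] [-0.988  0.112 -0.104] F [-0.3 -0.1  0.6] w 34.4 10.95
knob 708 [ 478.9 -170.2  157.2]
bar 178 [460.   30.8 114.5] -18.0 43.0 [ 8.5734561e-02 -9.9631804e-01  4.5999759e+02  3.0002529e+01]
```

>>> send_rows(
  steps=[
    [[-2.5, 0.9, 0, 0, 0.4], [-3.5, 1.1, 0, 0, 0.4], [-3.5, 1.1, 0, 0, 0.4], [-2.5, 0.9, 0, 0, 0.4], [-1, 0.4, 0, 0, 0.4], [0, 0, 0, 0, 0.4], [0, 0, 0, 0, 0.4]],
  ],
)

```text
clock: 11.58
position: [447.3, 21.7, 200.1]
ee_rot: [-0.663, 0.747, -0.023, 0.045]
contact_force: [0.5, -0.3, 0.4]
gripper_width: 34.3
```

```bash
cat > b.py <<'E'
# shift needed so that the grasp point (54 mm back) reaches G + up along -tool z
from h import *
import sys
s=arm.read_state();M=R.from_quat(s["ee_rot"]).as_matrix()
G=np.array([float(a) for a in sys.argv[1:4]])
g=s["position"]-54*M[:,2]
print("grasp",g.round(1),"need cm",(M.T@(G-g)/10).round(2));print(M.round(3),"F",np.round(s["contact_force"],1),"w",round(s["gripper_width"],1),s["clock"], "th",np.arctan2(g[2]-106,np.hypot(704.5-10*.09-g[0],0)).round(3))
E
python3 b.py 459 31 110
```

```text
grasp [442.   20.3 253.9] need cm [-0.72 -0.2  14.51]
[[-0.116 -0.988  0.098]
 [-0.993  0.119  0.026]
 [-0.038 -0.094 -0.995]] F [ 0.5 -0.3  0.4] w 34.3 11.5833 th 0.514
```

>>> send_rows(
  steps=[
    [[-0.4, -0.1, 2.5, 0, 0.4], [-0.3, -0.1, 2.5, 0, 0.4], [0, 0, 2.5, 0, 0.4], [0, 0, 0, 0, 0.4], [0, 0, 0, 0, 0.4]],
  ],
)

```text
clock: 12.0
position: [460.1, 26.1, 124.0]
ee_rot: [-0.661, 0.748, -0.024, 0.046]
contact_force: [0.1, 0.7, 0.1]
gripper_width: 33.6
```

```bash
python3 b.py 459 31 110; python3 k.py; python3 - <<'E'
import pickle,cv2
c,st,im,d=pickle.load(open('w7.pkl','rb'));cv2.imwrite('pics/w7.png',im)
E
```

```text
grasp [454.7  24.8 177.7] need cm [-0.42  0.3   6.79]
[[-0.121 -0.988  0.1  ]
 [-0.992  0.124  0.025]
 [-0.037 -0.096 -0.995]] F [0.1 0.7 0.1] w 33.6 12.0 th 0.28
bar 3594 [456.1  25.1 114.4] -18.0 78.0 [1.0365154e-01 9.9461365e-01 4.5606311e+02 2.6455236e+01]
```

View pics/w7.png

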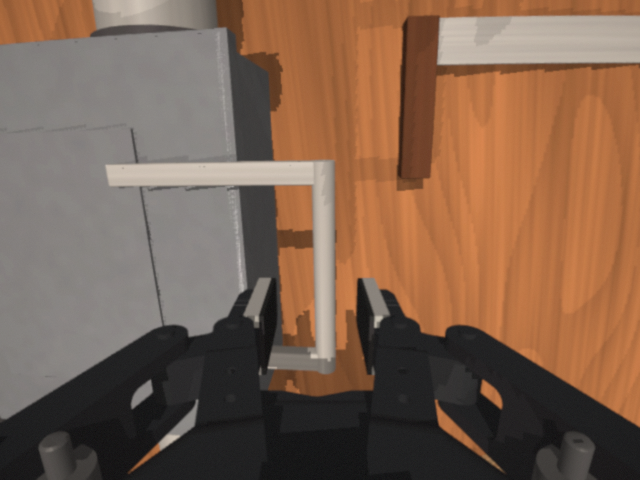

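>>> send_rows(
  steps=[
    [[-0.2, 0.25, 0.5, 0, 0.4], [-0.2, 0.25, 1.5, 0, 0.4], [0, 0, 1.6, 0, 0.4], [0, 0, 1.6, 0, 0.4], [0, 0, 1.2, 0, 0.4], [0, 0, 0.2, 0, 0.4], [0, 0, 0, 0, 0.4]],
  ],
)

```text
clock: 12.63
position: [468.7, 33.2, 64.1]
ee_rot: [-0.66, 0.749, -0.027, 0.054]
contact_force: [0.7, 0.5, 0.6]
gripper_width: 34.2
```

```bash
python3 b.py 456.7 31 110
```

```text
grasp [462.4  31.5 117.7] need cm [0.16 0.64 0.69]
[[-0.124 -0.985  0.117]
 [-0.991  0.128  0.031]
 [-0.046 -0.113 -0.993]] F [0.7 0.5 0.6] w 34.2 12.6333 th 0.048
```

>>> send_rows(
  steps=[
    [[0, 0.4, 0.4, 0, 0.4], [0, 0.2, 0.3, 0, 0.4], [0, 0, 0, 0, 0.4], [0, 0, 0, 0, 0], [0, 0, 0, 0, 0], [0, 0, 0, 0, 0], [0, 0, 0, 0, 0], [0, 0, 0, 0, 0]],
  ],
)

```text
clock: 13.3
position: [464.2, 35.1, 59.8]
ee_rot: [-0.66, 0.748, -0.028, 0.057]
contact_force: [1.0, 0.6, -2.0]
gripper_width: 10.5
```

```bash
python3 b.py 456.7 31 110
```

```text
grasp [457.6  33.3 113.4] need cm [0.26 0.1  0.32]
[[-0.121 -0.985  0.123]
 [-0.991  0.126  0.034]
 [-0.049 -0.118 -0.992]] F [ 1.   0.6 -2. ] w 10.5 13.3 th 0.03
```

```bash
cat > a.py <<'E'
from h import *
import sys
s=arm.read_state();M=R.from_quat(s["ee_rot"]).as_matrix()
bx=np.array([.9955,-.095,0]);up=np.array([0,0,1.]);o=s["position"]-54*M[:,2]
g0=np.array([457.6,33.3,113.4]); hinge=g0+250*bx-up*4   # hinge referred to the grip at shut
r=o-hinge;h=-r@bx;v=r@up;th=np.arctan2(v,h)-.016
print("th",th.round(3),"rad",np.hypot(h,v).round(1),"side",(r@np.array([.095,.9955,0])).round(1),"F",np.round(s["contact_force"],1),"w",round(s["gripper_width"],1),s["clock"],"tilt",M[:,2].round(2),"j",s["joints"].round(2))
for a in [float(x) for x in sys.argv[1:]]:
    tgt=hinge+250*(-np.cos(a+.016)*bx+np.sin(a+.016)*up); print(a,"tool cm",(M.T@(tgt-o)/10).round(2))
E
python3 a.py 0.05 0.1 0.2 0.3 0.4
```

```text
th -0.0 rad 250.0 side 0.0 F [ 1.   0.6 -2. ] w 10.5 13.3 tilt [ 0.12  0.03 -0.99] j [ 0.44  0.22 -0.67  0.04 -0.55 -0.6 ]
0.05 tool cm [-0.06 -0.2  -1.23]
0.1 tool cm [-0.12 -0.46 -2.46]
0.2 tool cm [-0.26 -1.16 -4.85]
0.3 tool cm [-0.39 -2.1  -7.16]
0.4 tool cm [-0.53 -3.26 -9.37]
```

>>> send_rows(
  steps=[
    [[-0.05, -0.15, -0.9, 0, 0], [-0.05, -0.2, -1, 0, 0], [-0.05, -0.25, -1, 0, 0], [-0.05, -0.3, -1, 0, 0]],
  ],
)

```text
clock: 13.63
position: [467.3, 34.8, 98.0]
ee_rot: [-0.661, 0.748, -0.027, 0.055]
contact_force: [1.0, 1.4, -4.8]
gripper_width: 9.7
```

```bash
python3 a.py 0.1 0.2 0.3 0.4 0.5
```

```text
th 0.153 rad 250.2 side 0.1 F [ 1.   1.4 -4.8] w 9.7 13.6333 tilt [ 0.12  0.03 -0.99] j [ 0.44  0.17 -0.61  0.03 -0.67 -0.59]
0.1 tool cm [0.08 0.32 1.29]
0.2 tool cm [-0.05 -0.37 -1.11]
0.3 tool cm [-0.18 -1.29 -3.42]
0.4 tool cm [-0.31 -2.45 -5.64]
0.5 tool cm [-0.45 -3.81 -7.72]
```

>>> send_rows(
  steps=[
    [[-0.05, -0.37, -1.1, 0, 0], [-0.05, -0.4, -1.05, 0, 0], [-0.05, -0.45, -1.0, 0, 0], [-0.06, -0.5, -1, 0, 0], [-0.06, -0.55, -0.95, 0, 0], [-0.06, -0.6, -0.9, 0, 0]],
  ],
)

```text
clock: 14.13
position: [484.7, 32.9, 159.5]
ee_rot: [-0.661, 0.748, -0.023, 0.051]
contact_force: [-3.0, 2.9, -0.4]
gripper_width: 10.1
```

```bash
python3 a.py 0.5 0.6 0.7 0.8 0.9 1.0; python3 - <<'E'
from h import *
import pickle
r=cam("scene"); pickle.dump(r,open("s8.pkl","wb")); cv2.imwrite("pics/s8.png",r[2][150:400,150:500])
E
```

```text
th 0.41 rad 251.0 side -0.2 F [-3.   2.9 -0.4] w 10.1 14.1333 tilt [ 0.11  0.03 -0.99] j [ 0.41  0.13 -0.47  0.02 -0.86 -0.54]
0.5 tool cm [-0.13 -1.29 -1.83]
0.6 tool cm [-0.27 -2.84 -3.79]
0.7 tool cm [-0.4  -4.57 -5.58]
0.8 tool cm [-0.52 -6.48 -7.2 ]
0.9 tool cm [-0.65 -8.53 -8.61]
1.0 tool cm [ -0.76 -10.72  -9.81]
```

```bash
cat > l.py <<'E'
from h import *
def pts(n):
    c,st,im,d=cam(n);K=np.array(c["K"]);v,u=np.mgrid[0:480,0:640]
    p=cv2.undistortPoints(np.stack([u,v],-1).reshape(-1,1,2).astype(np.float32),K,np.array([c["k1"],0,0,0])).reshape(-1,2)
    W=toworld(c,st,np.c_[p,np.ones(len(p))]*d.reshape(-1,1)); return W[d.ravel()>0]
bx=np.array([.9955,-.095,0]);by=np.array([.095,.9955,0]);C=np.array([605,15,0])
for n in("scene","top"):
    W=pts(n); r=W-C; h=100-r@bx; l=r@by; z=W[:,2]-106
    k=(abs(l)>60)&(abs(l)<118)&(h>40)&(h<205)&(z>-5)
    a=np.arctan2(z[k],h[k]); H,e=np.histogram(a,np.arange(-.05,1.5,.05)); i=H.argsort()[::-1][:3]
    print(n,k.sum(),[(round(e[j]+.025,3),int(H[j])) for j in i])
    k=(abs(W[:,2]-154)<6)&(np.hypot(W[:,0]-478,W[:,1]+171)<25)
    if k.sum()>3: print(" knob",k.sum(),np.median(W[k],0).round(1))
E
python3 l.py
```

```text
scene 4272 [(np.float64(0.475), 2037), (np.float64(0.425), 1539), (np.float64(0.525), 517)]
 knob 61 [ 482.9 -171.1  157.8]
top 4080 [(np.float64(0.425), 2272), (np.float64(0.475), 1340), (np.float64(0.525), 284)]
 knob 59 [ 479.7 -169.7  156.8]
```

>>> send_rows(
  steps=[
    [[-0.06, -0.65, -0.92, 0, 0], [-0.06, -0.7, -0.92, 0, 0], [-0.06, -0.75, -0.9, 0, 0], [-0.06, -0.78, -0.9, 0, 0], [-0.06, -0.85, -0.85, 0, 0], [-0.06, -0.88, -0.83, 0, 0], [-0.06, -0.9, -0.8, 0, 0]],
  ],
)

```text
clock: 14.87
position: [517.7, 29.2, 217.4]
ee_rot: [-0.661, 0.749, -0.009, 0.036]
contact_force: [-10.0, 3.8, 5.5]
gripper_width: 10.1
```

```bash
python3 a.py 0.8 0.85 0.9 0.95 1.0 1.05
```

```text
th 0.681 rad 252.0 side -0.5 F [-10.    3.8   5.5] w 10.1 14.8667 tilt [ 0.07  0.03 -1.  ] j [ 0.36  0.15 -0.27 -0.01 -1.08 -0.48]
0.8 tool cm [-0.2  -2.3  -1.88]
0.85 tool cm [-0.27 -3.28 -2.66]
0.9 tool cm [-0.33 -4.3  -3.38]
0.95 tool cm [-0.39 -5.36 -4.05]
1.0 tool cm [-0.45 -6.44 -4.67]
1.05 tool cm [-0.5  -7.56 -5.23]
```

>>> send_rows(
  steps=[
    [[-0.05, -0.75, -0.85, 0, 0], [-0.05, -0.8, -0.82, 0, 0], [-0.05, -0.85, -0.8, 0, 0], [-0.05, -0.9, -0.77, 0, 0], [-0.05, -0.92, -0.73, 0, 0]],
  ],
)

```text
clock: 15.28
position: [554.5, 25.3, 255.6]
ee_rot: [-0.661, 0.749, -0.005, 0.032]
contact_force: [0.0, 0.4, -0.9]
gripper_width: 9.9
```

```bash
python3 a.py 0.9 0.95 1.0 1.05 ; python3 l.py
```

```text
th 0.894 rad 253.4 side -0.9 F [ 0.   0.4 -0.9] w 9.9 15.2833 tilt [ 0.05  0.03 -1.  ] j [ 0.33  0.2  -0.11 -0.02 -1.2  -0.45]
0.9 tool cm [-0.09 -0.31  0.2 ]
0.95 tool cm [-0.15 -1.36 -0.48]
1.0 tool cm [-0.21 -2.43 -1.11]
1.05 tool cm [-0.27 -3.54 -1.69]
scene 5161 [(np.float64(0.925), 2784), (np.float64(1.225), 1095), (np.float64(0.975), 774)]
 knob 65 [ 482.2 -170.7  157.2]
top 2591 [(np.float64(1.225), 1141), (np.float64(0.925), 858), (np.float64(0.975), 180)]
 knob 59 [ 479.7 -169.3  156.7]
```

>>> send_rows(
  steps=[
    [[-0.05, -0.9, -0.6, 0, 0], [-0.05, -0.9, -0.55, 0, 0], [-0.05, -0.8, -0.5, 0, 0], [0, 0, 0, 0, 0], [0, 0, 0, 0, 0], [0, 0, 0, 0, 0]],
  ],
)

```text
clock: 15.88
position: [575.2, 23.1, 271.2]
ee_rot: [-0.661, 0.75, -0.002, 0.029]
contact_force: [-1.6, 0.2, 1.3]
gripper_width: 9.7
```

```bash
python3 a.py 0.95 0.9 0.8 0.7 ; python3 l.py
```

```text
th 0.998 rad 254.0 side -1.1 F [-1.6  0.2  1.3] w 9.7 15.8833 tilt [ 0.05  0.04 -1.  ] j [ 0.31  0.23 -0.03 -0.02 -1.26 -0.43]
0.95 tool cm [-0.05  0.84  0.97]
0.9 tool cm [0.01 1.88 1.67]
0.8 tool cm [0.13 3.84 3.2 ]
0.7 tool cm [0.25 5.65 4.93]
scene 5144 [(np.float64(1.025), 2623), (np.float64(1.275), 1101), (np.float64(1.075), 638)]
 knob 66 [ 483.1 -170.7  156.9]
top 3472 [(np.float64(1.225), 1306), (np.float64(1.275), 1097), (np.float64(1.025), 694)]
 knob 66 [ 479.7 -169.7  156.9]
```

>>> send_rows(
  steps=[
    [[0.03, 0.68, 0.42, 0, 0], [0.03, 0.68, 0.46, 0, 0], [0.03, 0.66, 0.49, 0, 0], [0.03, 0.65, 0.52, 0, 0], [0.03, 0.64, 0.55, 0, 0], [0.03, 0.62, 0.57, 0, 0]],
  ],
)

```text
clock: 16.48
position: [540.7, 26.9, 243.5]
ee_rot: [-0.662, 0.749, -0.009, 0.036]
contact_force: [-1.8, -0.4, 6.0]
gripper_width: 10.2
```

```bash
python3 a.py 0.8 0.7
```

```text
th 0.82 rad 253.5 side -0.7 F [-1.8 -0.4  6. ] w 10.2 16.4833 tilt [ 0.07  0.03 -1.  ] j [ 0.34  0.17 -0.17 -0.01 -1.15 -0.46]
0.8 tool cm [-0.04  0.16  0.58]
0.7 tool cm [0.08 2.   2.27]
```

>>> send_rows(
  steps=[
    [[0.02, 0.58, 0.55, 0, 0], [0.02, 0.58, 0.57, 0, 0], [0.02, 0.55, 0.57, 0, 0], [0, 0.25, 0.25, 0, 0], [0, 0, 0, 0, 0], [0, 0, 0, 0, 0], [0, 0, 0, 0, 0], [0, 0, 0, 0, 0]],
  ],
)

```text
clock: 17.15
position: [518.6, 29.2, 220.1]
ee_rot: [-0.662, 0.748, -0.009, 0.036]
contact_force: [-3.2, -0.3, 2.5]
gripper_width: 9.8
```

```bash
python3 a.py 0.8 0.7; python3 l.py
```

```text
th 0.692 rad 253.1 side -0.5 F [-3.2 -0.3  2.5] w 9.8 17.15 tilt [ 0.07  0.03 -1.  ] j [ 0.36  0.15 -0.26 -0.01 -1.08 -0.48]
0.8 tool cm [-0.17 -2.2  -1.62]
0.7 tool cm [-0.05 -0.36  0.07]
scene 4351 [(np.float64(0.725), 2862), (np.float64(0.775), 769), (np.float64(0.675), 425)]
 knob 61 [ 482.1 -171.4  156.8]
top 2845 [(np.float64(0.725), 1882), (np.float64(0.775), 434), (np.float64(0.675), 410)]
 knob 60 [ 479.7 -169.8  156.8]
```

```bash
python3 -c "
from bench import arm,job
print(job.job_done()); s=arm.read_state(); print(s['position'],s['gripper_width'],s['contact_force'])"; python3 a.py
```

```text
the job is handed in; nothing more can be done
None
the job is handed in; nothing more can be done
the job is handed in; nothing more can be done
```

I closed the damper, raised the lid past its balance point and brought it back. I then handed the job in at about 17 s with the gripper still holding the lid by its bar. The interface reported no verdict, so the figures below are my own last checks.

- **Damper:** The first grip on the knob missed. The second turned the handle most of the way, then slipped off at about 1.48 rad. I pushed the knob with shut fingers until it stood still against about 45 N. I took that as the end stop. The camera then put the damper at about 1.54 rad, and the knob was still there, within about 1 mm, just before I handed in.
- **Lid:** It went up to about 1.0 rad (gripper pose), held there for about a quarter of a second, then came back slowly to about 0.69 rad. The depth images read about 0.03 rad higher both times, probably because they see the top of the lid. The gripper read 9.8 mm closed on the 12 mm bar, with about 4 N on the tool.
- **Not checked or not in agreement:**
  - **Finger tips:** The wrist image showed the finger tips about 35 mm short of the reported TCP, which is why the first knob grip missed. I allowed for this in the later grips.
  - **Tool tilt:** The tool tilted by up to about 7 degrees during the work.
  - **Loose things on the bench:** I did not measure the case, ply or square at the end. The arm's path stayed clear of them.
  - **Picture limit:** I used all 12 pictures before the lift, so the later checks are depth numbers only.

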